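# Clamp the fan bracket and hold its bolt head for the nut runner

### The job

The nut runner is turning on the front of the steel bracket, but the bolt just spins round with the nut. Crank the vise handle clockwise until the moving jaw is right up against the bracket, then reach down into the gap behind the bracket's front plate, grip the hidden bolt head firmly between the fingers and hold it so that it no longer turns. Finish while still holding the bolt head like this, with the jaw still closed, and leave the loose things around the vise where they are.

Things in the scene. Friction and masses are not known exactly. Their poses are not given: they have to be found in the camera images.
- vise: Grey machine vise, fixed to the bench; place and yaw vary. Origin at table height below the bolt axis, at the rear face of the bracket's front plate. Vise +x: along the bolt, away from the robot; +y: from crank to fixed jaw. In vise mm: base plate x -140..60, y -220..80, 16 high; fixed jaw y 30..54, top z 62; moving jaw 20 thick, x -12..58, top z 72; crank gearbox +-32 about its axis, top z 62.
- bracket (a point): Middle of the top edge of the front plate's rear face, vise (0, 0, 123) mm, on the U-shaped bare steel bracket lying in the vise; it cannot move. Axes = the vise's. In vise mm: 60 wide (y -30..30); front plate x -5..0, top z 123; rear flange x 46..51, top z 103; web between them, top z 46. The gap between plate and flange is 46 wide, open above and at both y ends.
- socket: Slowly turning socket of the nut runner on the nut, in front of (-x of) the bracket; leave it be. Origin on the bolt axis at the plate's rear face, vise (0, 0, 95) mm. The fixed runner behind it lies along the same axis, x -140..-43, 46 mm thick, top z 118.
- bolt_head: Dark steel hexagon bolt head, 19 mm across flats, 22 across corners, 14 long along the level bolt axis. Origin at its centre, vise (13, 0, 95) mm: it spans x 6..20, close behind the front plate (a 25 mm washer fills x 0..3). Own x = bolt axis = vise +x; turns with the bolt. Grip it from straight above, fingers closing along vise y; free to 49 mm below the axis, and beside it along y above z 72.
- bolt (a joint): Bolt angle about vise +x, rad; at 0 and every 1.047 rad two flats are vertical and face vise +-y. The nut runner drags it round from the start without end, at about 0.8 rad/s and 0.05 N m. Once gripped (15 N or more; 20 N is good) it may turn on by up to a sixth of a turn (1.3 s) until two flats lie on the pads; then it stands still.
- crank (a joint): Angle of the vise crank about its vertical axis, rad; starts at 0 to 0.7 and grows clockwise seen from above, to a firm stop at 3.0 where the jaw meets the bracket. At 0 the arm points to vise +x, at 1.57 to -y, at 3.0 nearly to -x. It stays where it is left; about 4.5 N at the knob turns it; the jaw itself cannot be pushed along.
- crank_axis (a point): Point on the crank's vertical axis, at mid-height of its knob (vise coordinates 0, -150, 99 mm).
- crank_knob (a point): Middle of the crank's black upright knob: round, 22 mm in diameter, 42 high (z 78..120), on the end of the crank arm 48 mm from the crank axis. It spins freely on its pin, so it can be held without turning the hand while it is led round the circle. The flat arm below it is 14 mm wide, top z 77.
- jaw (a joint): Travel of the moving jaw along vise +y, m: 0.006 m for each radian of the crank; 0.018 when it is against the bracket (face at y -30 mm).
- tape_roll: Bystander: loose green roll of tape lying flat, 84 mm across, 24 high, on the bench near the vise. Origin at the centre of its underside.
- wheel: Bystander: loose model-car wheel with black tyre lying flat, 66 mm across, 26 high. Origin at the centre of its underside.
- oil_bottle: Bystander: loose white bottle, 40 mm in diameter, 85 high, standing. Origin at the centre of its underside.
- screwdriver: Bystander: loose screwdriver with black handle, 160 mm long, lying on the bench beyond the vise. Origin under the middle of the tool, long axis x.

How it is judged (in metres and radians):
On the way, in this order (a step that is already met when the one before it is completed fails the run):
1. the vise jaw is cranked up against the bracket (value of joint jaw above 0.0168 m), for 0.2 s.
2. the fingers grip the bolt head and it stands still (contact force between the fingers and bolt_head above 4 N and distance between the grasp point and bolt_head below 0.025 m and velocity of joint bolt between -0.06 and 0.06 rad/s), for 0.3 s.
At the end, for the whole second after the job is handed in: The jaw is within 1.2 mm of the bracket; the fingers press on the bolt head with more than 4 N in all, with the grasp point (between the pads) within 25 mm of the head's centre, and the bolt does not turn (under 0.06 rad/s), all through the last second while the arm keeps holding (all of step 2 and value of joint jaw above 0.0168 m); the arm keeps its last pose, push and grip.
It fails at once if a loose thing beside the vise is shifted by more than 30 mm (distance of any of tape_roll, wheel, oil_bottle, screwdriver from where it was at the start of the episode above 0.03 m).
It also fails if it takes over 58 s, if anything falls off the work surface, if the arm or the gripper's body presses on something with over 40 N, if the wrist force passes 120 N, or if a joint passes its speed limit or range.

### The arm

A 6-joint arm with a two-finger parallel gripper is mounted at the origin on the work surface. World frame = base frame: x ahead of the robot, y to its left, z up, the work surface at z = 0. Lengths are in m, angles in degrees, forces in N, time in s.
With the tool pointing down it reaches from about 0.4 to 0.825 m from the base axis. Payload 7 kg.
Tool frame: the origin (TCP) lies midway between the tips of the shut fingers; the grasp point (between the pads) lies r.grip_depth behind it (r.grip_depth is the distance from the TCP to the grasp point, in m); z points along the fingers, y is the direction in which the jaws open and shut (so a half turn about z gives the same grasp; the last joint's range is limited). The gripper opens to 88 mm and grips with 3 to 60 N. Pads are 19 mm wide; open, the fingers measure 130 mm over their backs; the gripper's body (78 mm by 193 mm) begins 47 mm behind the grasp point.
Start: joints at [-52.821, 20.546, 0.682, 0, -70.136, -16.507], TCP at [0.238, -0.632, 0.227] pointing down, gripper open.
Joint ranges: [-176.03, 176.03], [-82.01, 121.73], [-58.28, 71.71], [-173.87, 95.51], [-174.79, -0.11], [-173.66, 173.66]. Speed limits (degrees/s): [136.94, 136.94, 172.46, 180, 180, 180].

### API

Orientations are given as [roll, pitch, yaw] about the fixed x, y, z axes, in that order (R = Rz(yaw) Ry(pitch) Rx(roll)).
In Python, from plant import r, imaging, close_job gives the robot as it stands.
- The arm moves only by the tool step_arm, never from a script. Its argument "commands" is a list of rows, each a list of 2 entries, a list of its own where there are three numbers: the shift along the tool's x, y, z in mm, then the turn about the tool's z in degrees. In form: [[[x, y, z], twist], ...]. A call has 1 to 20 rows; each row shifts and turns the commanded pose from where the row before left it, along the tool's axes as they then stand; what a row does not reach is not made up. A row lasts 1/8 s, in which the tool goes at most 62.5 mm and 10.7 degrees, less where a joint would pass 70% of its speed; a pose out of reach is approached as far as the arm can. A call with a gripper value outside its range is refused whole. "gripper" is the closure, from 0 (fully open) to 1 (shut), set as the call begins (left out, the last holds). The fingers move at their own pace and stop on an object; "grip_force" is the grip in N (left out, the last holds). Time passes only in rows, so rows that do not move let the fingers close. It gives the time, the measured TCP pose, the force and the opening at its end, in the units of the state.
- r.get_state(): the state, without advancing time (a new reading comes with each control period).
- imaging.capture(name): name is "scene" or "top"; returns a dict with "img" (480x640x3 uint8, red, green, blue), "z_map" (480x640 float32, m along the optical axis (not along the pixel's ray), 0 where there is no reading), "vfov" (degrees; the focal length in pixels is half the picture's height over the tangent of half this angle, whatever the lens; pixels are square), "cx", "cy" (the principal point, pixels), "extrinsics" (4x4, takes a point from camera to world coordinates). Camera axes: x right, y down, z forward; pixel columns grow to the right and rows downward; lengths in m; the calibration is good to about 2 mm. A picture is of the moment at which its call begins.
- close_job(): hands the job in, once; it reports no verdict.
The state is a dict: "time_s": time; "joints": joint angles; "qd": joint speeds; "joint_torque": joint torques, N m; "tcp_pos": TCP position; "eef_rot": TCP orientation; "contact_force": force on the tool from outside, world axes, zero at the start; "moment": the same for the moment, N m; "gripper_width": finger opening in m.
Only numpy, scipy, OpenCV 4.12 (cv2) and the standard library are available. Lean on these libraries where they do the work, as an engineer would, in place of code of your own. Each camera call takes 0.05 s, during which the arm holds its last target.

## Working session

There is one attempt and no reset: what is moved stays moved. The work goes in short steps, Python scripts to look and compute and a tool call to move; the robot and the scene stay as the last step left them, time stands still between calls to the robot, and variables do not carry over. Pictures are saved under pics/ and viewed, and the job is handed in when it is done.

Besides the shell and the picture viewer there is one more tool, called after "Call:" as name(argument=value, ...), one argument or row to a line, values as JSON. step_arm: Moves the arm, as the interface text tells. Its arguments: {"type":"object","properties":{"commands":{"type":"array","items":{"type":"array"}},"gripper":{"type":"number"},"grip_force":{"type":"number"}},"required":["commands"]}

```bash
mkdir -p pics
python3 - <<'E'
from plant import r, imaging
import cv2,numpy as np
print(r.get_state(), r.grip_depth)
for n in("scene","top"):
    c=imaging.capture(n); cv2.imwrite(f"pics/{n}1.png",c["img"][:,:,::-1]); np.savez(f"{n}1.npz",**c)
    print(n,c["vfov"],c["cx"],c["cy"],c["extrinsics"].round(3).tolist())
E
```

```text
{'time_s': 0.0, 'joints': array([-5.28213840e+01,  2.05921802e+01,  6.32780917e-01, -2.04116842e-02,
       -7.01354184e+01, -1.65074430e+01]), 'qd': array([-0.09325859,  0.00074444,  0.01466977,  0.09366389, -0.03773694,
        0.01169618]), 'joint_torque': array([ 9.81593876e-04, -5.82720029e+01,  2.93059373e+01,  6.99721813e+00,
        6.92273868e-03, -1.37515135e-04]), 'tcp_pos': array([ 0.23808271, -0.63108705,  0.22560582]), 'eef_rot': array([ 1.79903638e+02, -8.54691642e-03, -1.59335772e+02]), 'contact_force': array([-0.12146273,  0.75959202,  0.28806921]), 'moment': array([-0.01770593,  0.02002427,  0.05059092]), 'gripper_width': 0.08791129509673447} 0.0188
scene 47.96364390931718 317.88841409531847 244.86892012376487 [[0.004, 0.669, -0.743, 1.312], [1.0, 0.002, 0.008, 0.091], [0.007, -0.743, -0.669, 0.679], [0.0, 0.0, 0.0, 1.0]]
top 48.01289781449465 316.68518385682944 241.2445272127774 [[0.027, -0.983, 0.184, 0.497], [-0.999, -0.032, -0.024, 0.091], [0.029, -0.183, -0.983, 0.894], [0.0, 0.0, 0.0, 1.0]]
```

View pics/scene1.png

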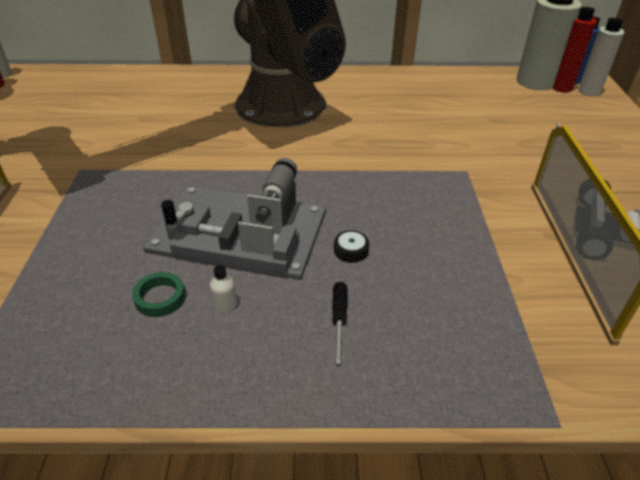

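View pics/top1.png

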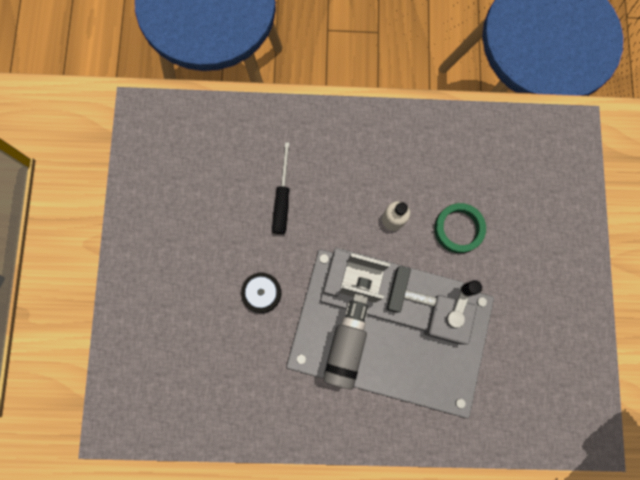

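```bash
cat > h.py <<'E'
import numpy as np,cv2
def load(f): return dict(np.load(f))
def f_of(c): return 240/np.tan(np.radians(float(c["vfov"]))/2)
def xyz(c):
    f=f_of(c); v,u=np.mgrid[0:480,0:640]; z=c["z_map"]
    p=np.stack([(u-c["cx"])/f*z,(v-c["cy"])/f*z,z,np.ones_like(z)],-1)
    return (p@c["extrinsics"].T)[...,:3]
def proj(c,P):
    q=np.linalg.inv(c["extrinsics"])@np.r_[P,1]; f=f_of(c)
    return q[0]/q[2]*f+c["cx"],q[1]/q[2]*f+c["cy"]
def ray(c,u,v,z):
    f=f_of(c); d=c["extrinsics"][:3,:3]@np.array([(u-c["cx"])/f,(v-c["cy"])/f,1]); o=c["extrinsics"][:3,3]
    return o+d*(z-o[2])/d[2]
E
python3 - <<'E'
from h import *
c=load("top1.npz"); P=xyz(c)
im=cv2.resize(c["img"][240:420,280:500,::-1],None,fx=3.6,fy=3.3,interpolation=cv2.INTER_CUBIC)
im=cv2.resize(c["img"][240:420,285:500,::-1],None,fx=3.3,fy=3.3,interpolation=cv2.INTER_CUBIC);cv2.imwrite("pics/crop1.png",im)
for u,v in [(456,320),(472,288),(324,258),(482,301),(301,359),(461,403),(365,262),(370,295),(260,292)]:
    print(u,v,P[v,u].round(4))
E
```

```text
456 320 [ 0.5356 -0.1425  0.0793]
472 288 [ 0.5802 -0.1547  0.1214]
324 258 [0.6329 0.0569 0.0207]
482 301 [ 0.5701 -0.2019  0.0228]
301 359 [0.4702 0.0893 0.0235]
461 403 [ 0.4093 -0.1639  0.023 ]
365 262 [ 0.6184 -0.0029  0.0876]
370 295 [ 0.5655 -0.0064  0.1232]
260 292 [0.5733 0.1583 0.0293]
```

View pics/crop1.png

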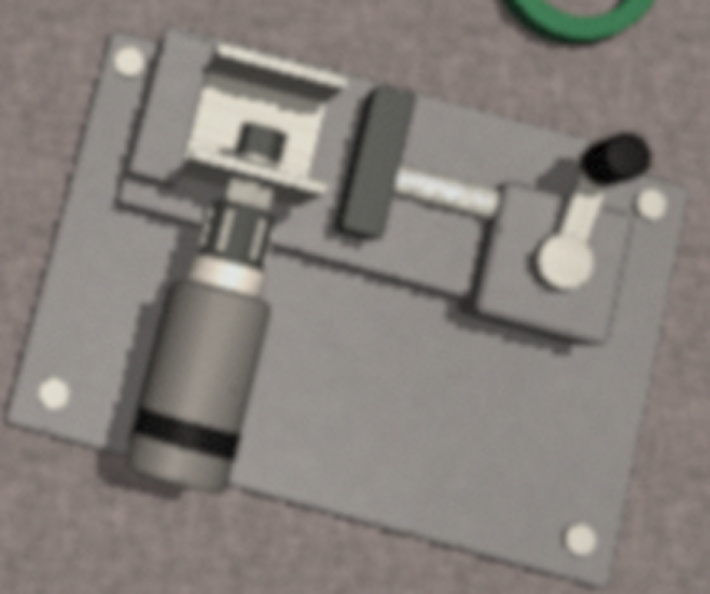

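Run:
```python
from h import *
from scipy.optimize import minimize
c=load("top1.npz"); P=xyz(c)
px=lambda a,b:(285+(a+.5)/3.3-.5,240+(b+.5)/3.3-.5)
B=[ray(c,*px(*q),0.0215) for q in [(129,61),(652,205),(54,393),(580,539)]]
for b in B: print(b.round(4))
# vise +x : from lower to upper
dx=(B[0]-B[2]+B[1]-B[3])[:2]; dy=(B[0]-B[1]+B[2]-B[3])[:2]
y1=np.arctan2(dx[1],dx[0]); y2=np.arctan2(-dy[0],dy[1]); yaw=(y1+y2)/2
print("yaw",np.degrees([y1,y2]), np.hypot(*dx)/2,np.hypot(*dy)/2)
R=np.array([[np.cos(yaw),-np.sin(yaw)],[np.sin(yaw),np.cos(yaw)]])
C=np.mean(B,0)[:2]; print("origin from bolts",C-R@[-.04,-.07])
ax=ray(c,*px(565,259),.080); print("axis",ax,"origin from axis",ax[:2]-R@[0,-.15])
for a in [(190,155),(325,190),(192,148),(322,184)]: print(a,((ray(c,*px(*a),.123)[:2]-(ax[:2]-R@[0,-.15]))@R).round(4))
m=(P[...,2]>.1205)&(P[...,2]<.127); m[:,420:]=0;m[:260]=0;m[:,:320]=0
Q=P[m]; print(len(Q),Q.mean(0)); 
q=(Q[:,:2]-(ax[:2]-R@[0,-.15]))@R; print(q.min(0),q.max(0),q.mean(0))
r=cv2.minAreaRect((Q[:,:2]*1000).astype(np.float32)); print(r)
k=(P[...,2]>.112)&(P[...,2]<.13); k[:,:450]=0;k[:270]=0;k[320:]=0
print("knob",P[k].mean(0),k.sum(), P[k].min(0),P[k].max(0))
# scene cam
s=load("scene1.npz"); im=s["img"][140:290,130:345,::-1]; cv2.imwrite("pics/crop2.png",cv2.resize(im,None,fx=3.6,fy=3.6,interpolation=cv2.INTER_CUBIC))
```

```text
[0.6326 0.0573 0.0215]
[ 0.569  -0.2027  0.0215]
[0.4705 0.0893 0.0215]
[ 0.4092 -0.1634  0.0215]
yaw [-12.47852979 -13.69950005] 0.16481735739451214 0.2638254430978903
origin from bolts [0.57511838 0.00424695]
axis [ 0.53834449 -0.14213664  0.08      ] origin from axis [0.57231418 0.00396627]
(190, 155) [-0.0028  0.0298]
(325, 190) [-0.0025 -0.0307]
(192, 148) [0.0004 0.0297]
(322, 184) [-0.0003 -0.0289]
216 [0.54141817 0.01045336 0.1229349 ]
[-0.13470135 -0.03069562] [0.00068414 0.02888349] [-0.03156241 -0.0006783 ]
((506.86090087890625, 18.424179077148438), (59.58466720581055, 135.3426055908203), 76.76378631591797)
knob [ 0.58176385 -0.15803843  0.12027053] 190 [ 0.5717776  -0.16957497  0.11263644] [ 0.59254179 -0.14832062  0.12509567]
```

View pics/crop2.png

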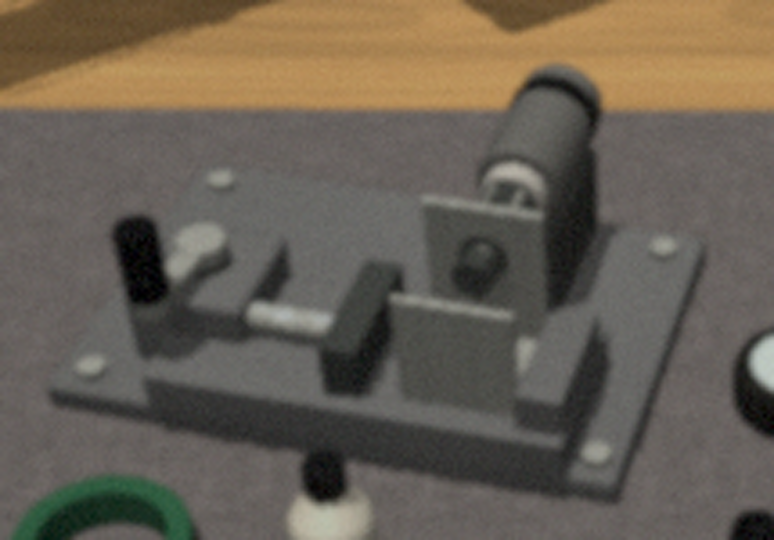

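Call:
step_arm(
  commands=[
    [[0, 0, 0], 8.5],
    [[0, 0, 0], 8.5],
    [[0, 0, 0], 8.5],
    [[0, 0, 0], 8.3],
    [[-10, 24, 0], 0],
    [[-20, 46, 0], 0],
    [[-20, 47, 0], 0],
    [[-20, 47, 0], 0],
    [[-20, 47, 0], 0],
    [[-20, 47, 0], 0],
    [[-20, 47, 0], 0],
    [[-20, 47, 0], 0],
    [[-20, 47, 0], 0],
    [[-20, 47, 0], 0],
    [[-20, 47, 0], 0],
    [[-10, 30, 0], 0],
    [[-6, 15, 0], 0],
    [[-3, 0, 0], 0],
    [[0, 0, 0], 0],
    [[0, 0, 0], 0],
  ],
  gripper=0.3,
  grip_force=30,
)

```text
time_s: 2.6
tcp_pos: [0.5829, -0.1605, 0.2266]
eef_rot: [180.0, -0.0, 166.8]
contact_force: [0.7, -0.3, 0.3]
gripper_width: 0.0618
```

Run:
```python
from h import *
from plant import r,imaging
s=r.get_state();print(s)
c=imaging.capture("top"); cv2.imwrite("pics/top2.png",c["img"][:,:,::-1]); np.savez("top2.npz",**c)
c=imaging.capture("scene"); cv2.imwrite("pics/scene2.png",cv2.resize(c["img"][90:290,100:345,::-1],None,fx=3.2,fy=3,interpolation=cv2.INTER_CUBIC)); np.savez("scene2.npz",**c)
```

```text
{'time_s': 2.6, 'joints': array([ 3.10055249e+00,  1.39819734e+01, -8.58666376e+00, -1.88767256e-03,
       -6.74370245e+01, -1.06297629e+02]), 'qd': array([ 0.07362348, -0.20757611,  0.00352399,  0.03039002, -0.02094926,
       -0.02859008]), 'joint_torque': array([ 2.17418284e-01, -4.83578968e+01,  2.87264657e+01,  6.80306956e+00,
       -8.11560801e-02,  7.45438796e-03]), 'tcp_pos': array([ 0.58294863, -0.16049265,  0.22660383]), 'eef_rot': array([ 1.79999916e+02, -5.92326481e-03,  1.66802199e+02]), 'contact_force': array([ 0.70462114, -0.26101304,  0.30513491]), 'moment': array([-0.02146389, -0.0602176 ,  0.03522196]), 'gripper_width': 0.06184995880290904}
```

View pics/top2.png

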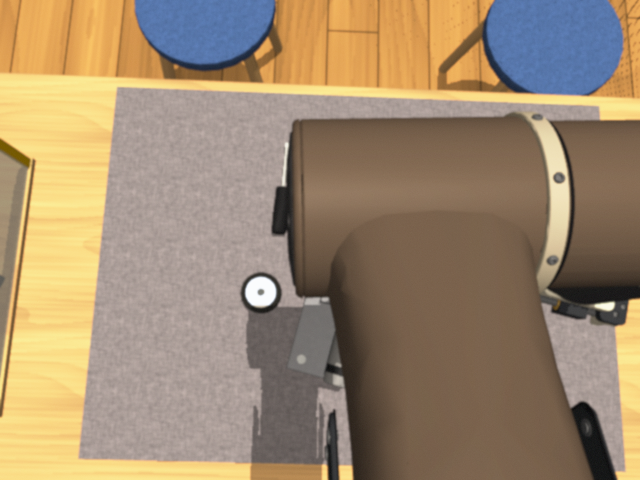

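View pics/scene2.png

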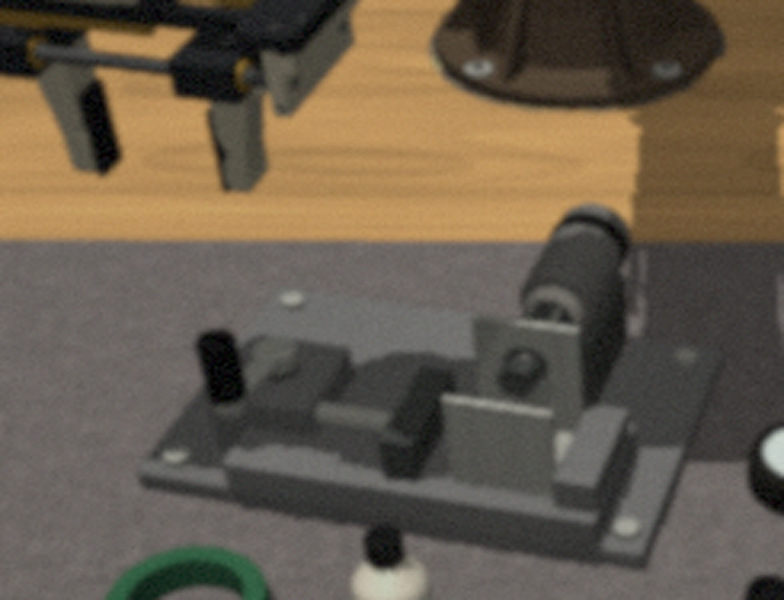

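Run:
```python
from h import *
c=load("scene2.npz"); 
for P in [(.5834,-.1586,.12),(.5834,-.1586,.099),(.5383,-.142,.08),(.573,.004,.123),(.583,-.1605,.2266)]:
    u,v=proj(c,P); print(P,(u-100)*3.2,(v-90)*3)
c=load("top1.npz");print([ (a-285)*3.3 if i==0 else (a-240)*3.3 for i,a in enumerate(proj(c,(.5834,-.1586,.12)))])
```

```text
(0.5834, -0.1586, 0.12) 212.09375386592455 334.60794879254684
(0.5834, -0.1586, 0.099) 219.18551747399388 363.79748391367787
(0.5383, -0.142, 0.08) 270.78649891191463 341.9445659513543
(0.573, 0.004, 0.123) 520.6324839093471 320.0130048292964
(0.583, -0.1605, 0.2266) 168.7239827095483 170.98890424419605
[np.float64(624.6929724695581), np.float64(151.75226934684287)]
```

Call:
step_arm(
  commands=[
    [[0, 2, 15], 0],
    [[0, 0, 30], 0],
    [[0, 0, 30], 0],
    [[0, 0, 30], 0],
    [[0, 0, 20], 0],
    [[0, 0, 14], 0],
    [[0, 0, 0], 0],
    [[0, 0, 0], 0],
  ],
)

```text
time_s: 3.7
tcp_pos: [0.5844, -0.1577, 0.0882]
eef_rot: [180.0, 0.1, 166.9]
contact_force: [0.4, 0.2, 0.5]
gripper_width: 0.0614
```

Call:
step_arm(
  commands=[
    [[0, 0, 0], 0],
    [[0, 0, 0], 0],
    [[0, 0, 0], 0],
    [[0, 0, 0], 0],
    [[0, 0, 0], 0],
    [[0, 0, 0], 0],
  ],
  gripper=1,
)

```text
time_s: 4.45
tcp_pos: [0.5838, -0.158, 0.0877]
eef_rot: [-180.0, -0.0, 166.9]
contact_force: [-0.5, -2.3, 1.0]
gripper_width: 0.0215
```

Run:
```python
from h import *
import math
from plant import r,imaging
s=r.get_state();print({k:s[k].round(3) for k in("tcp_pos","eef_rot","contact_force")},s["gripper_width"])
c=imaging.capture("scene"); cv2.imwrite("pics/scene3.png",cv2.resize(c["img"][90:290,100:345,::-1],None,fx=3.2,fy=3,interpolation=cv2.INTER_CUBIC))
for i,st in enumerate([0]):
    a0=.12; n=36; A=np.linspace(a0,3.0,n+1)
    # vise pos = (48cos a, -48 sin a); tool x=-vx, tool y=vy
    x=-48*np.cos(A);y=-48*np.sin(A)
    xr=np.round(x-x[0],1);yr=np.round(y-y[0],1)
    print([[[round(float(a),1),round(float(b),1),0],0] for a,b in zip(np.diff(xr),np.diff(yr))])
```

```text
{'tcp_pos': array([ 0.584, -0.158,  0.088]), 'eef_rot': array([-1.79978e+02, -5.00000e-03,  1.66872e+02]), 'contact_force': array([-0.513, -2.282,  1.002])} 0.02152734904417999
[[[0.6, -3.8, 0], 0], [[0.9, -3.7, 0], 0], [[1.2, -3.7, 0], 0], [[1.5, -3.5, 0], 0], [[1.8, -3.4, 0], 0], [[2.0, -3.3, 0], 0], [[2.3, -3.0, 0], 0], [[2.6, -2.9, 0], 0], [[2.7, -2.7, 0], 0], [[3.0, -2.4, 0], 0], [[3.1, -2.2, 0], 0], [[3.3, -2.0, 0], 0], [[3.5, -1.7, 0], 0], [[3.6, -1.4, 0], 0], [[3.6, -1.1, 0], 0], [[3.8, -0.8, 0], 0], [[3.8, -0.5, 0], 0], [[3.8, -0.2, 0], 0], [[3.9, 0.2, 0], 0], [[3.8, 0.4, 0], 0], [[3.8, 0.7, 0], 0], [[3.7, 1.0, 0], 0], [[3.6, 1.3, 0], 0], [[3.5, 1.6, 0], 0], [[3.3, 1.9, 0], 0], [[3.2, 2.1, 0], 0], [[3.0, 2.4, 0], 0], [[2.8, 2.6, 0], 0], [[2.6, 2.9, 0], 0], [[2.4, 3.0, 0], 0], [[2.1, 3.2, 0], 0], [[1.8, 3.4, 0], 0], [[1.6, 3.5, 0], 0], [[1.3, 3.6, 0], 0], [[1.0, 3.7, 0], 0], [[0.7, 3.8, 0], 0]]
```

View pics/scene3.png

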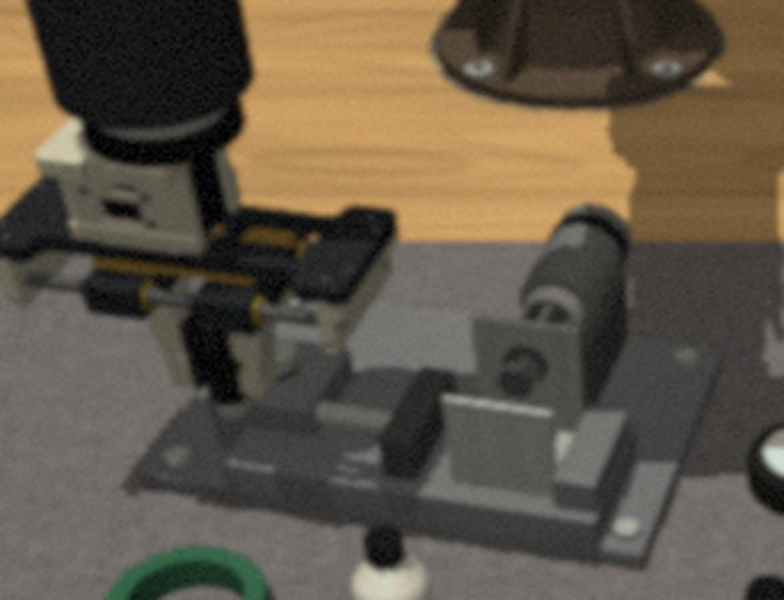

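Knob is held (about px (230,380) of the crop, 21.5 mm wide). Lead it round, first half.

Call:
step_arm(
  commands=[
    [[0.6, -3.8, 0], 0],
    [[0.9, -3.7, 0], 0],
    [[1.2, -3.7, 0], 0],
    [[1.5, -3.5, 0], 0],
    [[1.8, -3.4, 0], 0],
    [[2.0, -3.3, 0], 0],
    [[2.3, -3.0, 0], 0],
    [[2.6, -2.9, 0], 0],
    [[2.7, -2.7, 0], 0],
    [[3.0, -2.4, 0], 0],
    [[0, 0, 0], 0],
  ],
)

```text
time_s: 5.88
tcp_pos: [0.5585, -0.1859, 0.0878]
eef_rot: [-180.0, 0.0, 166.9]
contact_force: [4.2, -2.7, -1.0]
gripper_width: 0.0211
```

```bash
cat > ck.py <<'E'
from h import *
from plant import r
s=r.get_state()
ax=np.array([.5383,-.1421]); d=s["tcp_pos"][:2]-ax; t=np.radians(-13.1)
v=np.array([d@[np.cos(t),np.sin(t)], d@[-np.sin(t),np.cos(t)]])
print("radius",np.hypot(*v),"crank",np.arctan2(-v[1],v[0]),v, s["time_s"],s["tcp_pos"].round(4),s["contact_force"].round(1),s["gripper_width"])
E
python3 ck.py
```

```text
radius 0.04824155581543806 crank 0.9104457066744737 [ 0.02959107 -0.03810008] 5.875 [ 0.5585 -0.1859  0.0878] [ 4.2 -2.7 -1. ] 0.021124834239872464
```

Call:
step_arm(
  commands=[
    [[3.1, -2.2, 0], 0],
    [[3.3, -2.0, 0], 0],
    [[3.5, -1.7, 0], 0],
    [[3.6, -1.4, 0], 0],
    [[3.6, -1.1, 0], 0],
    [[3.8, -0.8, 0], 0],
    [[3.8, -0.5, 0], 0],
    [[3.8, -0.2, 0], 0],
    [[3.9, 0.2, 0], 0],
    [[3.8, 0.4, 0], 0],
    [[3.8, 0.7, 0], 0],
    [[3.7, 1.0, 0], 0],
    [[3.6, 1.3, 0], 0],
    [[0, 0, 0], 0],
  ],
)

```text
time_s: 7.62
tcp_pos: [0.51, -0.181, 0.0876]
eef_rot: [-179.9, -0.1, 166.9]
contact_force: [0.3, -4.4, 2.4]
gripper_width: 0.0213
```

```bash
python3 ck.py
```

```text
radius 0.0481042675360399 crank 1.9716808072221177 [-0.01877187 -0.04429038] 7.625 [ 0.51   -0.181   0.0876] [ 0.3 -4.4  2.4] 0.021348107793833143
```

Call:
step_arm(
  commands=[
    [[3.5, 1.6, 0], 0],
    [[3.3, 1.9, 0], 0],
    [[3.2, 2.1, 0], 0],
    [[3.0, 2.4, 0], 0],
    [[2.8, 2.6, 0], 0],
    [[2.6, 2.9, 0], 0],
    [[2.4, 3.0, 0], 0],
    [[2.1, 3.2, 0], 0],
    [[1.8, 3.4, 0], 0],
    [[1.6, 3.5, 0], 0],
    [[1.3, 3.6, 0], 0],
    [[1.0, 3.7, 0], 0],
    [[0.5, 2.5, 0], 0],
    [[0, 0, 0], 0],
  ],
)

```text
time_s: 9.38
tcp_pos: [0.4906, -0.1379, 0.0875]
eef_rot: [180.0, -0.0, 166.9]
contact_force: [-2.6, -2.1, 5.2]
gripper_width: 0.0216
```

```bash
python3 ck.py
```

```text
radius 0.04785228128365355 crank 3.0016168494133257 [-0.04738426 -0.00667631] 9.375 [ 0.4906 -0.1379  0.0875] [-2.6 -2.1  5.2] 0.021570759242300515
```

Nearly there; push a little into the stop to feel it.

Call:
step_arm(
  commands=[
    [[0.3, 1.5, 0], 0],
    [[0.2, 1.0, 0], 0],
    [[0, 0, 0], 0],
  ],
)

```text
time_s: 9.75
tcp_pos: [0.4906, -0.1372, 0.0876]
eef_rot: [-179.9, -0.0, 166.9]
contact_force: [-0.5, -15.7, 2.0]
gripper_width: 0.0215
```

```bash
python3 ck.py
python3 - <<'E'
from h import *
from plant import imaging
c=imaging.capture("scene"); cv2.imwrite("pics/scene4.png",cv2.resize(c["img"][90:290,100:345,::-1],None,fx=3.2,fy=3,interpolation=cv2.INTER_CUBIC))
E
```

```text
radius 0.04794015446801435 crank 3.015312875324667 [-0.04755842 -0.0060378 ] 9.75 [ 0.4906 -0.1372  0.0876] [ -0.5 -15.7   2. ] 0.021493937706419622
```

View pics/scene4.png

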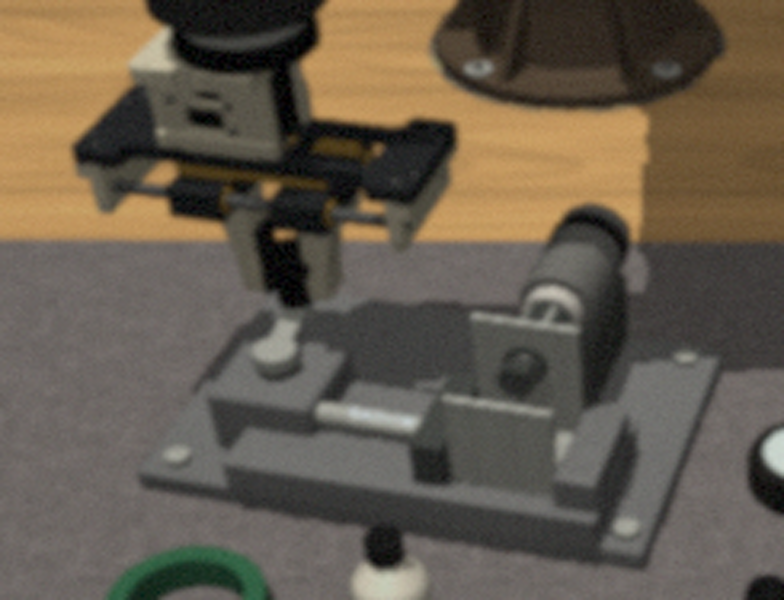

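Call:
step_arm(
  commands=[
    [[0, -1.8, 0], 0],
    [[0, 0, 0], 0],
  ],
)

```text
time_s: 10.05
tcp_pos: [0.4906, -0.1376, 0.0876]
eef_rot: [-180.0, 0.0, 166.9]
contact_force: [0.1, -5.3, 4.0]
gripper_width: 0.0212
```

Call:
step_arm(
  commands=[
    [[0, 0, 0], 0],
    [[0, 0, 0], 0],
    [[0, 0, 0], 0],
    [[0, 0, -15], 0],
    [[0, 0, -25], 0],
    [[0, 0, -30], 0],
    [[0, 0, -10], 0],
    [[0, 0, 0], 0],
  ],
  gripper=0.4,
)

```text
time_s: 11.05
tcp_pos: [0.4909, -0.1374, 0.1685]
eef_rot: [180.0, 0.1, 166.9]
contact_force: [-0.2, -0.4, -0.2]
gripper_width: 0.0526
```

Run:
```python
from h import *
from plant import r,imaging
c=imaging.capture("scene"); np.savez("scene5.npz",**c); cv2.imwrite("pics/scene5.png",cv2.resize(c["img"][90:290,100:345,::-1],None,fx=3.2,fy=3,interpolation=cv2.INTER_CUBIC))
t=np.radians(-13.1);R=np.array([[np.cos(t),-np.sin(t)],[np.sin(t),np.cos(t)]])
O=np.array([.5723,.0040])
for f in("top1.npz","scene1.npz","scene2.npz","scene5.npz"):
    P=xyz(load(f)); v=(P[...,:2]-O)@R; z=P[...,2]
    m=(abs(z-.123)<.003)&(abs(v[...,1])<.035)&(abs(v[...,0])<.015)
    print(f,"plate top",m.sum(),np.percentile(v[m],[3,50,97],axis=0).round(4).tolist(),z[m].mean())
    if m.sum()>10:
        print("  slope deg",np.degrees(np.polyfit(v[m][:,1],v[m][:,0],1)[0]))
    m=(abs(z-.103)<.003)&(abs(v[...,1])<.035)&(abs(v[...,0]-.0485)<.012)
    print("   flange top",m.sum(),np.percentile(v[m],[3,50,97],axis=0).round(4).tolist())
    if f[0]=="s":
        m=(z>.108)&(z<.12)&(abs(v[...,1])<.025)&(abs(v[...,0])<.015)  # plate rear face
        print("   rear face",m.sum(),np.median(v[m][:,0]).round(4), np.degrees(np.polyfit(v[m][:,1],v[m][:,0],1)[0]))
        m=(z>.086)&(z<.104)&(abs(v[...,1])<.018)&(v[...,0]>.005)&(v[...,0]<.03)
        print("   head",m.sum(),np.percentile(v[m],[5,50,95],axis=0).round(4).tolist())
```

```text
top1.npz plate top 148 [[-0.0046, -0.029], [-0.0023, -0.0022], [0.0005, 0.0273]] 0.12346788630678197
  slope deg 0.4098824635589581
   flange top 130 [[0.0463, -0.0287], [0.0485, -0.0031], [0.0511, 0.0267]]
scene1.npz plate top 99 [[-0.0027, -0.0262], [0.0016, 0.0027], [0.0044, 0.0281]] 0.12228844699803378
  slope deg 0.9090448978689276
   flange top 106 [[0.0484, -0.0276], [0.0524, 0.0017], [0.055, 0.0289]]
   rear face 146 0.0022 0.11428114346444689
   head 136 [[0.0057, -0.0084], [0.0205, 0.0037], [0.0235, 0.0114]]
scene2.npz plate top 97 [[-0.0025, -0.0265], [0.0013, 0.0012], [0.0035, 0.0292]] 0.12216543387995096
  slope deg 0.5006942880196328
   flange top 112 [[0.0488, -0.0272], [0.0524, -0.0], [0.0553, 0.0282]]
   rear face 157 0.0022 0.6573279196211803
   head 141 [[0.0053, -0.0083], [0.0208, 0.0038], [0.0237, 0.0111]]
scene5.npz plate top 96 [[-0.0026, -0.0265], [0.0016, 0.0018], [0.0043, 0.0294]] 0.1223131329091327
  slope deg 0.4500595632644824
   flange top 104 [[0.0484, -0.0275], [0.0522, 0.0007], [0.0549, 0.0284]]
   rear face 160 0.0025 0.183387450049581
   head 142 [[0.0054, -0.0079], [0.0207, 0.0028], [0.0239, 0.0106]]
```

View pics/scene5.png

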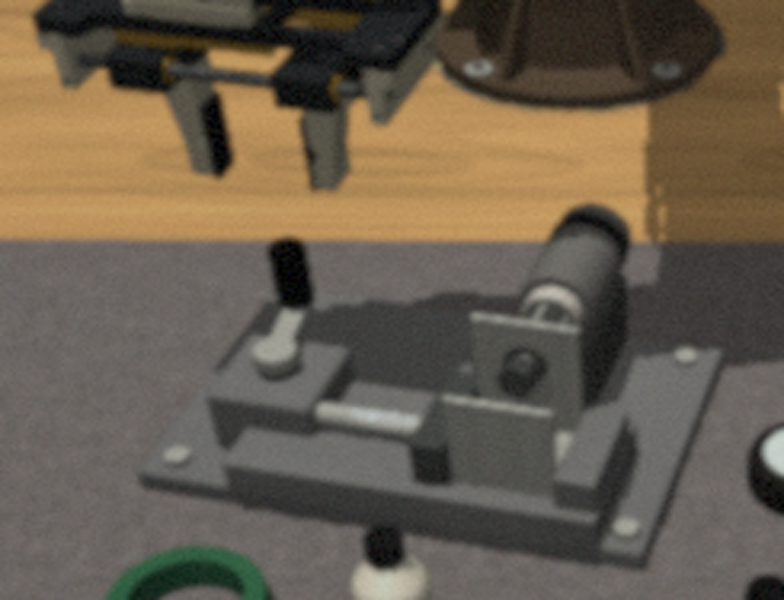

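Call:
step_arm(
  commands=[
    [[-8, 20, 0], 0],
    [[-14, 34, 0], 0],
    [[-14, 34, 0], 0],
    [[-14, 34, 0], 0],
    [[-9, 24, 0], 0],
    [[-4, 10, 0], 0],
    [[0, 0, 0], 0],
    [[0, 0, 0], 0],
  ],
  gripper=0.4,
  grip_force=25,
)

```text
time_s: 12.1
tcp_pos: [0.5868, -0.0005, 0.1675]
eef_rot: [-180.0, -0.0, 166.8]
contact_force: [-0.6, -0.5, 0.7]
gripper_width: 0.0525
```

Run:
```python
from h import *
from plant import r,imaging
s=r.get_state();t=np.radians(-13.1);R=np.array([[np.cos(t),-np.sin(t)],[np.sin(t),np.cos(t)]])
print((s["tcp_pos"][:2]-[.5723,.0040])@R, s["tcp_pos"],s["eef_rot"])
c=imaging.capture("scene"); cv2.imwrite("pics/scene6.png",cv2.resize(c["img"][70:270,180:400,::-1],None,fx=3,fy=3,interpolation=cv2.INTER_CUBIC))
```

```text
[ 0.01515305 -0.00109405] [ 5.86810741e-01 -5.00039811e-04  1.67464700e-01] [-1.79989335e+02 -2.35297187e-02  1.66841162e+02]
```

View pics/scene6.png

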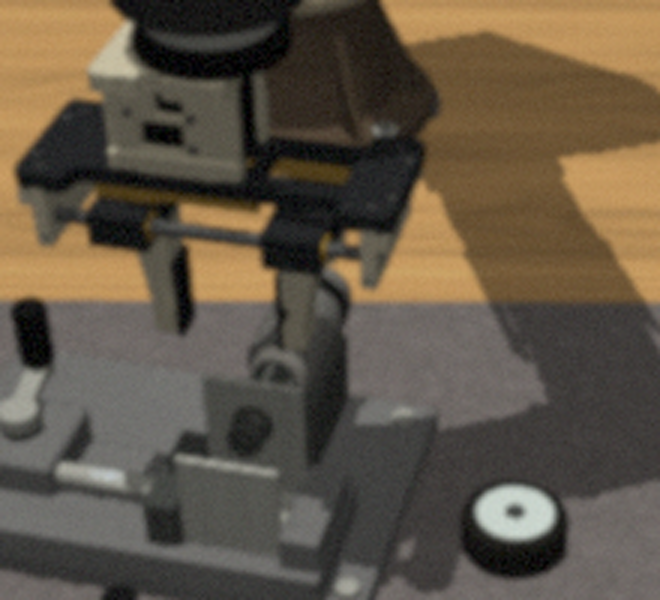

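Call:
step_arm(
  commands=[
    [[-1, 1.5, 10], 0],
    [[0, 0, 15], 0],
    [[0, 0, 15], 0],
    [[0, 0, 15], 0],
    [[0, 0, 12], 0],
    [[0, 0, 12], 0],
    [[0, 0, 8], 0],
    [[0, 0, 3], 0],
    [[0, 0, 0], 0],
  ],
)

```text
time_s: 13.28
tcp_pos: [0.5888, 0.0013, 0.0776]
eef_rot: [-180.0, 0.0, 166.9]
contact_force: [0.6, -0.0, -0.5]
gripper_width: 0.0525
```

Run:
```python
from h import *
from plant import r,imaging
s=r.get_state();t=np.radians(-13.1);R=np.array([[np.cos(t),-np.sin(t)],[np.sin(t),np.cos(t)]])
print((s["tcp_pos"][:2]-[.5723,.0040])@R, s["tcp_pos"],s["contact_force"])
c=imaging.capture("scene"); cv2.imwrite("pics/scene7.png",cv2.resize(c["img"][130:290,200:380,::-1],None,fx=3.7,fy=3.7,interpolation=cv2.INTER_CUBIC))
```

```text
[0.01662824 0.00112738] [0.58875103 0.00132922 0.0775969 ] [ 0.58300555 -0.0272577  -0.48485846]
```

View pics/scene7.png

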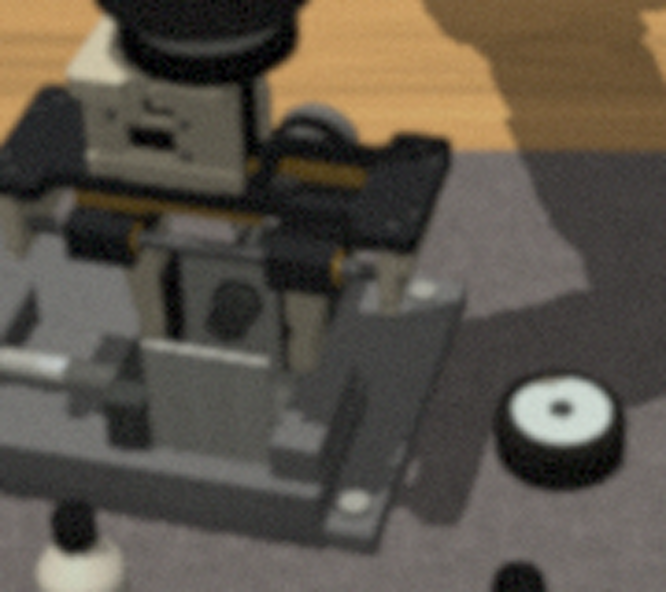

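Call:
step_arm(
  commands=[
    [[0, 0, 0], 0],
    [[0, 0, 0], 0],
    [[0, 0, 0], 0],
    [[0, 0, 0], 0],
    [[0, 0, 0], 0],
    [[0, 0, 0], 0],
    [[0, 0, 0], 0],
    [[0, 0, 0], 0],
    [[0, 0, 0], 0],
    [[0, 0, 0], 0],
    [[0, 0, 0], 0],
    [[0, 0, 0], 0],
  ],
  gripper=1,
  grip_force=25,
)

```text
time_s: 14.82
tcp_pos: [0.5883, -0.0, 0.0777]
eef_rot: [-179.9, -0.0, 166.9]
contact_force: [-0.3, -6.3, 0.5]
gripper_width: 0.0194
```

Call:
step_arm(
  commands=[
    [[0, 0, 0], 0],
    [[0, 0, 0], 0],
    [[0, 0, 0], 0],
    [[0, 0, 0], 0],
  ],
)

```text
time_s: 15.32
tcp_pos: [0.5883, -0.0001, 0.0777]
eef_rot: [-179.9, -0.0, 166.9]
contact_force: [-0.3, -7.7, 0.4]
gripper_width: 0.0194
```

Call:
step_arm(
  commands=[
    [[0, 0, 0], 0],
    [[0, 0, 0], 0],
    [[0, 0, 0], 0],
    [[0, 0, 0], 0],
    [[0, 0, 0], 0],
    [[0, 0, 0], 0],
  ],
)

```text
time_s: 16.08
tcp_pos: [0.5883, -0.0001, 0.0776]
eef_rot: [-179.9, -0.0, 166.9]
contact_force: [0.1, -6.8, 1.2]
gripper_width: 0.019
```

Run:
```python
from h import *
from plant import r,imaging
s=r.get_state();print(s["contact_force"],s["moment"],s["gripper_width"],s["tcp_pos"],s["eef_rot"])
c=imaging.capture("scene"); cv2.imwrite("pics/scene8.png",cv2.resize(c["img"][130:290,140:350,::-1],None,fx=3.7,fy=3.7,interpolation=cv2.INTER_CUBIC))
```

```text
[ 0.12481305 -6.78193885  1.19608048] [-2.46712086 -0.01152017  0.01807685] 0.01899808971362238 [ 5.88252620e-01 -5.06780338e-05  7.76457906e-02] [-1.79893818e+02 -3.56168527e-02  1.66867002e+02]
```

View pics/scene8.png

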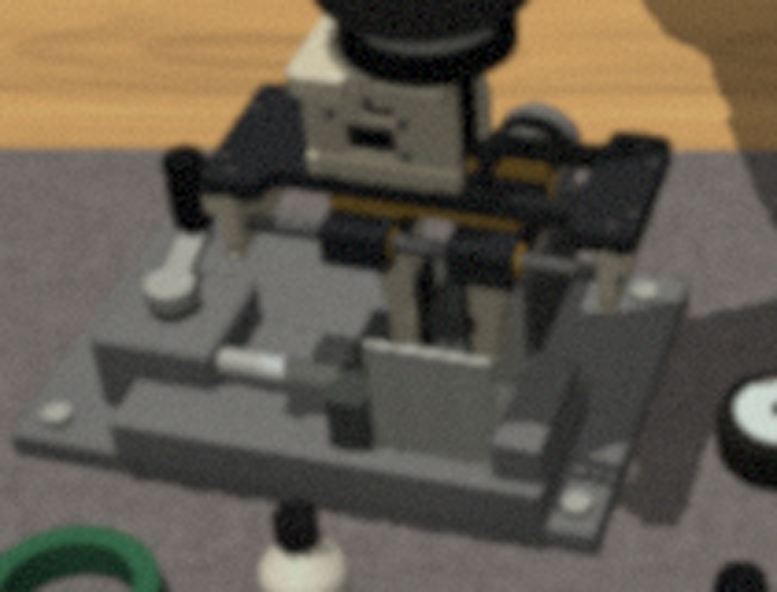

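Call:
step_arm(
  commands=[
    [[0, -0.6, 0], 0],
    [[0, -0.6, 0], 0],
    [[0, 0, 0], 0],
    [[0, 0, 0], 0],
    [[0, 0, 0], 0],
    [[0, 0, 0], 0],
    [[0, 0, 0], 0],
    [[0, 0, 0], 0],
  ],
)

```text
time_s: 17.12
tcp_pos: [0.5883, -0.0001, 0.0776]
eef_rot: [-180.0, -0.0, 166.9]
contact_force: [-1.1, -4.7, 2.0]
gripper_width: 0.0195
```

Call:
step_arm(
  commands=[
    [[0, 0, 0], 0],
    [[0, 0, 0], 0],
    [[0, 0, 0], 0],
    [[0, 0, 0], 0],
  ],
)

```text
time_s: 17.62
tcp_pos: [0.5883, -0.0001, 0.0776]
eef_rot: [-180.0, -0.0, 166.9]
contact_force: [-0.5, -5.6, 1.5]
gripper_width: 0.0188
```

Call:
step_arm(
  commands=[
    [[0, 0, 0], 0],
    [[0, 0, 0], 0],
    [[0, 0, 0], 0],
    [[0, 0, 0], 0],
    [[0, 0, 0], 0],
  ],
)

```text
time_s: 18.25
tcp_pos: [0.5883, -0.0, 0.0776]
eef_rot: [-180.0, -0.0, 166.9]
contact_force: [-0.3, -5.5, 2.2]
gripper_width: 0.019
```

Run:
```python
from h import *
from plant import r,imaging
a=[]
for i in range(4):
    c=imaging.capture("scene"); s=r.get_state(); a.append((s["gripper_width"],*s["contact_force"].round(1)))
    print(a[-1])
p=load("scene1.npz")
d=np.hstack([p["img"][220:370,120:380],c["img"][220:370,120:380]])[:,:,::-1]
cv2.imwrite("pics/cmp.png",cv2.resize(d,None,fx=1.53,fy=1.53))
```

```text
(0.0192188900078592, np.float64(-1.5), np.float64(-5.3), np.float64(2.2))
(0.018833204502769443, np.float64(-0.8), np.float64(-5.1), np.float64(2.9))
(0.018936650073774403, np.float64(-0.5), np.float64(-5.4), np.float64(2.8))
(0.01874542749774514, np.float64(-1.2), np.float64(-4.5), np.float64(3.4))
```

View pics/cmp.png

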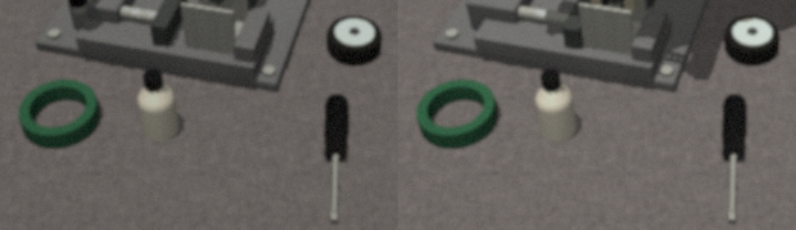

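```bash
python3 -c "
from plant import close_job; print(close_job())"
```

```text
the job is handed in; nothing more can be done
None
```

I closed the vise jaw against the bracket, gripped the bolt head at about 25 N, and handed the job in at about 18.5 s of the 58 s, still holding it.

**Jaw:** I led the crank knob round to a computed angle of 3.0 rad. A further push met a firm stop at about 16 N, and the picture shows the jaw touching the bracket. After I let go of the knob, later pictures show the crank where I left it.

**Bolt head:** The finger opening held at 18.7–19.5 mm over about 2.5 s, which matches two flats lying on the pads. The measured pose did not move in that time. I judged that the bolt stands still from this, because the interface gives no reading of bolt speed.

**Loose things:** The tape roll, wheel, bottle and screwdriver look unmoved when the first and last pictures are compared by eye.

**What disagreed:**
- The two cameras placed the bracket about 2 mm apart along the bolt, within their calibration. I set the grasp about 3 mm behind the head's nominal centre to stay clear of the plate and washer.
- A sideways load of about 5 N on the gripper remained after I shifted the hand 1.2 mm to centre it.

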